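# Take a label roll off its keyed spindle and load it in the desk dispenser

## Task

Refill the label dispenser on the check-in desk: free the label roll from under the cross bar of its upright storage spindle by turning it anticlockwise (seen from above) until the slot in its collar lines up with the bar, slide it straight up off the spindle, and set it, not drop it, flat and fully home in the square bay of the dispenser, square base plate down. Leave the phone, the gel bottle and the mask box where they are, and let go of the roll.

Things in the scene. Friction and masses are not known exactly. Their poses are not given: they have to be found in the camera images.
- roll: Label roll, about 0.2 kg. Square grey base plate 76x76x5 mm, white wound paper 70 mm across up to 40 mm, square collar 44x44 mm from 40 to 66 mm high (the grip). Hollow, 34 mm square inside; the collar's top 10 mm is a plate with an 18 mm square hole and across it a slot 12 wide, 34 long, along the roll's x. Origin: centre of the underside, z up, x and y parallel to plate and collar sides.
- stand: Fixed stand: grey plate 120x120x20 mm (the roll rests on it), upright 14 mm spindle in its centre. Origin: centre of the underside, z up. On the spindle a fixed bar 26 mm long, 6 wide, underside 91 mm above the desk, 5 mm above the roll. Bar direction varies, not reported: see it from above or feel for it. Roll needs 25 to 80 degrees anticlockwise until slot and bar agree within about 10 degrees.
- spindle_top (a point): The centre of the top of the spindle and its bar, 98 mm above the desk (its axes are those of the stand, not of the bar). The roll's underside must rise above this to clear the spindle.
- dispenser: Fixed label dispenser: white housing 160 mm (x) by 130 mm (y), 28 mm high, with a square bay 80x80 mm, 10 mm deep, in its centre; a black tear bar housing up to 45 mm high along its -x edge, 60 to 80 mm from the centre. Origin: centre of its underside on the desk; z up.
- bay (a point): The centre of the bay's floor, 18 mm above the desk; x and y parallel to the sides of the bay. The roll may lie in any of the four square directions. The rim is 10 mm above this floor.
- phone: Bystander: a black smartphone lying flat, 74 x 150 x 9 mm; origin: centre of its underside.
- gel: Bystander: a bottle of hand gel, 60 mm across, 140 mm high; origin: centre of its underside.
- maskbox: Bystander: a cardboard box of masks, 100 x 190 mm, 80 mm high; origin: centre of its underside.
There are look-alikes about, which are no part of the job. What is shaped like the dispenser but brown, orange or purple is not meant.

How it is judged:
By the outcome, as a careful person would: the job done as asked, in the order asked, and still so for the second after the job is handed in, with the robot touching nothing.
It also fails if it takes over 51 s, if anything falls off the work surface, if the arm or the gripper's body presses on something with over 40 N, if the wrist force passes 120 N, or if a joint passes its speed limit or range.

## Robot

A 6-joint arm with a two-finger parallel gripper is mounted at the origin on the work surface. World frame = base frame: x ahead of the robot, y to its left, z up, the work surface at z = 0. Lengths are in m, angles in rad, forces in N, time in s.
With the tool pointing down it reaches from about 0.225 to 0.875 m from the base axis. Payload 3.4 kg.
Tool frame: the origin (TCP) lies at the very end of the fingers, on their centre line; the grasp point (between the pads) lies 19 mm behind it (manip.hold_point_z is the distance from the TCP to the grasp point, in m); z points along the fingers, x is the direction in which the jaws open and shut, and the axes are right-handed (so a half turn about z gives the same grasp; the last joint's range is limited). The gripper opens to 85 mm and grips with 20 to 120 N. Pads are 22 mm wide; open, the fingers measure 114 mm over their backs; the gripper's body (76 mm by 85 mm) begins 54 mm behind the grasp point. The pads swing forward as they close: fully open they stand 13 mm farther back than shut.
Start: joints at [1.091, 0.276, 1.505, -0, 1.361, -0.121], TCP at [0.202, 0.538, 0.231] pointing down, gripper open.
Joint ranges: [-2.89, 2.89], [-0.75, 2.08], [0.22, 2.7], [-1.18, 4.32], [0.11, 2.71], [-2.7, 2.7]. Speed limits (rad/s): [2.57, 2.57, 3.14, 3.14, 3.14, 3.14].

## Interface

Orientations are given as a unit quaternion [w, x, y, z].
In Python, from rig import manip gives the robot as it stands.
- The arm moves only by the tool apply_moves, never from a script. Its argument "commands" is one flat list of numbers, 6 for each row, row after row: the shift along the tool's x, y, z normalised to -1 to 1, where 1 is 0.03 m, then the turn, a rotation vector about the tool's x, y, z normalised to -1 to 1, where 1 is 0.15 rad. A call has 1 to 20 rows; each row shifts and turns the commanded pose from where the row before left it, along the tool's axes as they then stand; what a row does not reach is not made up. A row lasts 1/10 s, in which the tool goes at most 50 mm and 8.59 degrees, less where a joint would pass 70% of its speed; a pose out of reach is approached as far as the arm can. A call with a number of a shift or a turn outside -1 to 1 is refused whole. A call with a gripper value outside its range is refused whole. "jaw" is the opening, from -1 (shut) to 1 (fully open), set as the call begins (left out, the last holds). The fingers move at their own pace and stop on an object; "newtons" is the grip in N (left out, the last holds). Time passes only in rows, so rows that do not move let the fingers close. It gives the time, the measured TCP pose, the force and the opening at its end, in the units of the state.
- manip.get_state(): the state, without advancing time (a new reading comes with each control period).
- manip.get_image(name): name is "side" or "top"; returns a dict with "frame" (480x640x3 uint8, red, green, blue), "fx", "fy", "cx", "cy" (pixels), "extrinsics" (4x4, takes a point from camera to world coordinates). Camera axes: x right, y up, looking along -z (the intrinsics and any distortion apply to the point x, -y, -z); pixel columns grow to the right and rows downward; lengths in m; the calibration is good to about 2 mm. A picture is of the moment at which its call begins. There is no depth.
- manip.sign_off(): hands the job in, once; it reports no verdict.
The state is a dict: "clock": time; "qpos": joint angles; "qd": joint speeds; "effort": joint torques, N m; "position": TCP position; "ee_rot": TCP orientation; "contact_force": force on the tool from outside, world axes, zero at the start; "moment": the same for the moment, N m; "width": finger opening in m.
Only numpy, scipy, OpenCV 4.12 (cv2) and the standard library are available. Lean on these libraries where they do the work, as an engineer would, in place of code of your own. Each camera call takes 0.05 s, during which the arm holds its last target. There are 200 camera calls.

## Working session

There is one attempt and no reset: what is moved stays moved. The work goes in short steps, Python scripts to look and compute and a tool call to move; the robot and the scene stay as the last step left them, time stands still between calls to the robot, and variables do not carry over. Pictures are saved under pics/ and viewed, about 8 in all and at most 12, crops included, and the job is handed in when it is done.

Besides the shell and the picture viewer there is one more tool, called after "Call:" as name(argument=value, ...) on one line, values as JSON. apply_moves: Moves the arm, as the interface text tells. Scaled input: -1 to 1 covers 0.03 m each way for a shift and 0.15 rad each way for a turn. Its arguments: {"type":"object","properties":{"commands":{"type":"array"},"jaw":{"type":"number"},"newtons":{"type":"number"}},"required":["commands"]}

```bash
ls; mkdir -p pics; python3 - <<'E'
from rig import manip
import cv2,numpy as np
s=manip.get_state();print(s)
for n in("top","side"):
    d=manip.get_image(n);cv2.imwrite(f"pics/{n}0.png",d["frame"][:,:,::-1]);print(n,{k:v for k,v in d.items() if k!="frame"})
print(manip.hold_point_z)
E
```

```text
pics
{'clock': 0.0, 'qpos': array([ 1.09096873e+00,  2.76592364e-01,  1.50616433e+00, -6.35444657e-06,
        1.36068388e+00, -1.20959565e-01]), 'qd': array([ 7.66700463e-04,  6.19057970e-04, -2.53462204e-04, -4.27172867e-05,
        1.85541109e-03, -2.75576166e-04]), 'effort': array([ 1.12714333e-03, -4.16779876e+01, -2.45799762e+01, -1.58840714e-05,
        1.14422949e-02,  5.94119996e-06]), 'position': array([0.20168304, 0.5378932 , 0.23042878]), 'ee_rot': array([ 4.33510847e-04,  8.21952614e-01,  5.69555130e-01, -8.15955376e-04]), 'contact_force': array([-0.07246037,  0.13979027, -0.80348581]), 'moment': array([0.0552065 , 0.04895377, 0.00629715]), 'width': 0.08583764433140377}
top {'fx': 620.5930669232463, 'fy': 620.5930669232463, 'cx': 332.3907698620376, 'cy': 232.19059617050132, 'extrinsics': array([[-1.85767939e-02,  9.93148250e-01, -1.15375283e-01,
         3.51269726e-01],
       [-9.99827393e-01, -1.84184700e-02,  2.43826989e-03,
         1.11317134e-03],
       [ 2.96527286e-04,  1.15400663e-01,  9.93318981e-01,
         1.55863756e+00],
       [ 0.00000000e+00,  0.00000000e+00,  0.00000000e+00,
         1.00000000e+00]])}
side {'fx': 530.8501101830747, 'fy': 530.8501101830747, 'cx': 317.4063236874499, 'cy': 238.09616210124142, 'extrinsics': array([[ 0.99808456,  0.05322414, -0.03153408,  0.44915859],
       [-0.05922483,  0.67474369, -0.73567205, -1.04807894],
       [-0.01787809,  0.73613052,  0.67660345,  1.04853956],
       [ 0.        ,  0.        ,  0.        ,  1.        ]])}
0.0187
```

View pics/top0.png

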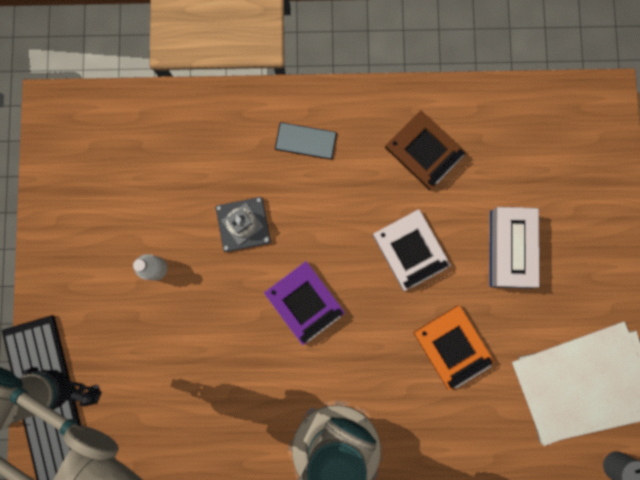

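View pics/side0.png

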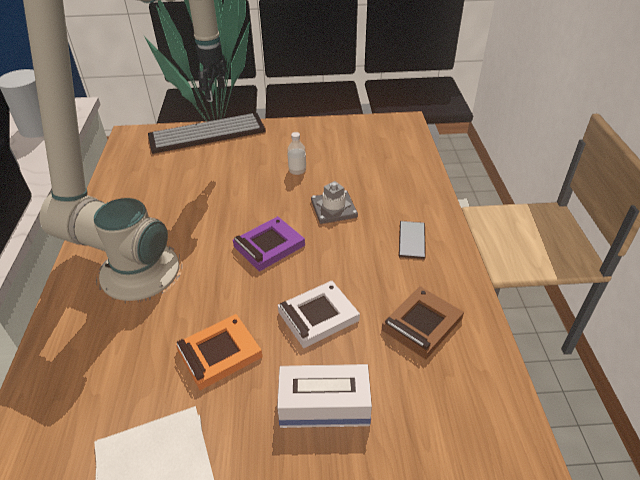

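Top view: the stand with the roll is at (243,224). The dispenser-like things are white (413,250), purple (306,303), orange (455,347) and brown (427,150). White is the one described. Its tear bar is at (427,274). The mask box (515,248) is white but has no bay. Next I take a close crop of both.

```bash
cat > h.py <<'E'
from rig import manip
import cv2,numpy as np
from scipy.spatial.transform import Rotation as R
def img(n):
    return manip.get_image(n)
def world(d,u,v,z):
    E=d["extrinsics"];r=E[:3,:3]@np.array([(u-d["cx"])/d["fx"],-(v-d["cy"])/d["fy"],-1]);o=E[:3,3]
    return (o+r*(z-o[2])/r[2]).round(4)
def pix(d,p):
    E=d["extrinsics"];c=E[:3,:3].T@(np.array(p)-E[:3,3]);return np.array([d["cx"]-d["fx"]*c[0]/c[2],d["cy"]+d["fy"]*c[1]/c[2]]).round(1)
def crop(d,u0,v0,w,h,k):
    return cv2.resize(np.ascontiguousarray(d["frame"][v0:v0+h,u0:u0+w,::-1]),None,fx=k,fy=k,interpolation=cv2.INTER_CUBIC)
E
python3 - <<'E'
from h import *
d=img("top")
cv2.imwrite("pics/c1.png",np.hstack([crop(d,208,190,70,70,8)[:, :], cv2.copyMakeBorder(crop(d,368,200,92,100,2),0,360,0,0,cv2.BORDER_CONSTANT)]))
print(pix(d,[0,0,0]),world(d,243,224,0.02),world(d,413,250,.018))
E
```

```text
[335.3 449.8] [0.5547 0.2204 0.02  ] [ 0.4818 -0.2026  0.018 ]
```

View pics/c1.png

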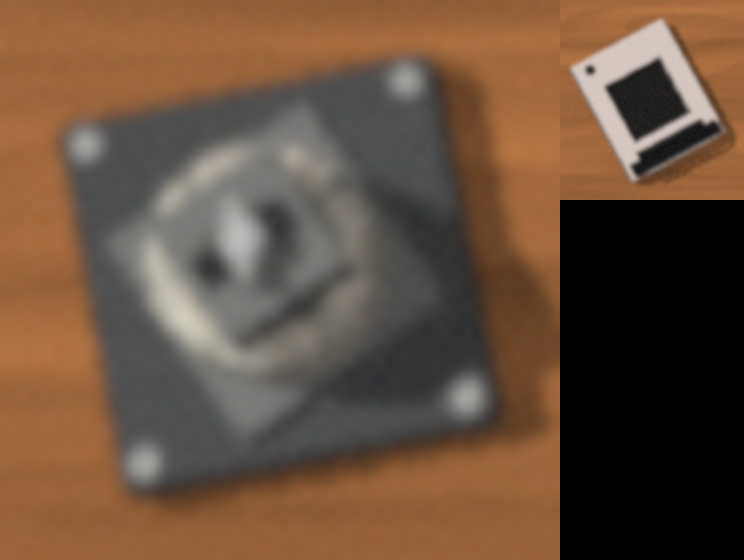

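The crop shows the roll's slot running from (210,265) to (275,220), about 34° above image-right. The bar is nearly vertical, from (240,200) to (247,280), about 96°. So the roll needs roughly 62° anticlockwise. Next come poses for everything, plus a large crop of the bay.

```bash
python3 - <<'E'
from h import *
d=img("top")
cv2.imwrite("pics/c2.png",crop(d,368,205,90,90,6))
def q(name,pts,z,u0,v0,k):
    P=np.array([world(d,u0+(a+.5)/k-.5,v0+(b+.5)/k-.5,z)[:2] for a,b in pts])
    s=np.roll(P,-1,0)-P; a=np.degrees(np.arctan2(s[:,1],s[:,0]))
    print(name,P.mean(0).round(4),"sides",np.linalg.norm(s,axis=1).round(4),"ang",a.round(1))
q("stand",[(65,130),(432,60),(495,418),(130,490)],.02,208,190,8)
q("plate",[(305,100),(440,295),(245,437),(110,240)],.025,208,190,8)
q("collar",[(155,225),(258,150),(350,268),(240,345)],.086,208,190,8)
q("slot",[(210,265),(275,220)],.086,208,190,8)
q("bar",[(239,200),(247,280)],.098,208,190,8)
g=cv2.cvtColor(d["frame"],cv2.COLOR_RGB2GRAY)
m=(g<90).astype(np.uint8);n,l,st,c=cv2.connectedComponentsWithStats(m)
i=l[248,413];print(st[i]);pts=np.argwhere(l==i)[:,::-1].astype(np.float32);r=cv2.minAreaRect(pts);print(r)
q("bay",cv2.boxPoints(r),.028,0,0,1)
E
```

```text
stand [0.5553 0.2213] sides [0.1169 0.1149 0.1154 0.1155] ang [ -80.1 -170.5  100.2   10.3]
plate [0.5566 0.2223] sides [0.0749 0.0746 0.0752 0.0746] ang [-146.1  125.5   33.9  -54.7]
collar [0.5548 0.2208] sides [0.038  0.0454 0.0399 0.0446] ang [ -54.4 -142.9  124.5   34.7]
slot [0.5562 0.2232] sides [0.0235 0.0235] ang [-55.8 124.2]
bar [0.5553 0.2212] sides [0.0241 0.0241] ang [-174.5    5.5]
[392 230  39  40 903]
((411.1910400390625, 249.35032653808594), (30.32730484008789, 30.008068084716797), 61.38954162597656)
bay [ 0.4828 -0.1968] sides [0.075  0.0749 0.0746 0.0747] ang [ -62.5 -153.3  117.4   27. ]
```

View pics/c2.png

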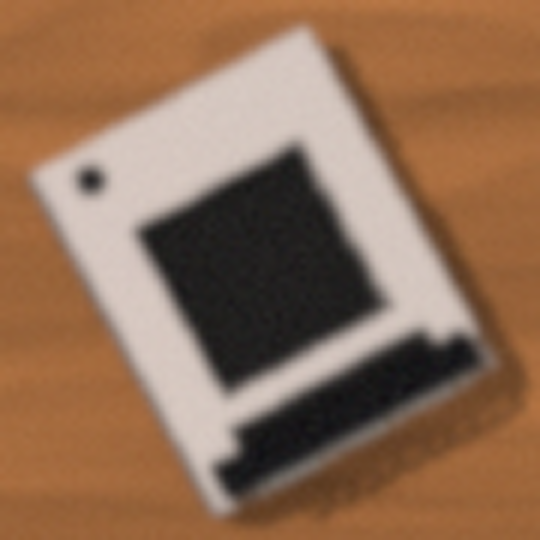

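Call:
apply_moves(commands=[0.22,0.96,0,0,0,0,0,0,0,0,0,1,0,0,0,0,0,1,0,0,0,0,0,1,0,0,0,0,0,1], jaw=1)

```text
clock: 0.7
position: [0.2313, 0.5343, 0.231]
ee_rot: [0.0, 0.955, 0.298, -0.0]
contact_force: [0.2, -0.4, 0.8]
width: 0.0852
```

```bash
cat >> h.py <<'E'
def yaw(s):
    w,x,y,z=s["ee_rot"];m=R.from_quat([x,y,z,w]).as_matrix();return np.degrees(np.arctan2(m[1,0],m[0,0])),m
def goto(p,deg):
    s=manip.get_state();a,m=yaw(s);t=m.T@(np.array(p)-s["position"])
    print("clock",s["clock"],"pos",s["position"].round(4),"yaw",round(a,2),"tilt",m[:,2].round(3),"F",s["contact_force"].round(1),"M",s["moment"].round(2),"w",round(s["width"],4),"q",s["qpos"].round(2))
    dy=np.radians(deg-a);dy=(dy+np.pi)%(2*np.pi)-np.pi
    print("total units: shift",(t/.03).round(3),"turn z",round(-dy/.15,3))
E
python3 -c "
from h import *
goto([.5555,.2217,.2],35)"
```

```text
clock 0.7 pos [0.2313 0.5343 0.231 ] yaw 34.7 tilt [-0.    -0.001 -1.   ] F [ 0.2 -0.4  0.8] M [-0.05  0.01  0.  ] w 0.0852 q [1.04 0.29 1.49 0.   1.37 0.44]
total units: shift [ 2.956 14.718  1.036] turn z -0.035
```

Call:
apply_moves(commands=[0.2,0.98,0,0,0,0,0.2,0.98,0,0,0,0,0.2,0.98,0,0,0,0,0.2,0.98,0,0,0,0,0.2,0.98,0,0,0,0,0.2,0.98,0,0,0,0,0.2,0.98,0,0,0,0,0.2,0.98,0,0,0,0,0.2,0.98,0,0,0,0,0.2,0.98,0,0,0,0,0.2,0.98,0,0,0,0,0.2,0.98,0,0,0,0,0.2,0.98,0.3,0,0,0,0.2,0.98,0.3,0,0,0,0.16,0.98,0.4,0,0,-0.035,0,0,0,0,0,0,0,0,0,0,0,0])

```text
clock: 2.4
position: [0.557, 0.2242, 0.2006]
ee_rot: [-0.0, 0.953, 0.303, -0.001]
contact_force: [-0.2, 0.4, 1.0]
width: 0.0856
```

```bash
python3 -c "
from h import *
goto([.5555,.2217,.13],35)
d=img('side');print(pix(d,[.5555,.2217,.086]));cv2.imwrite('pics/s1.png',crop(d,270,130,130,110,6))"
```

```text
clock 2.4 pos [0.557  0.2242 0.2006] yaw 35.28 tilt [-0.002  0.    -1.   ] F [-0.2  0.4  1. ] M [0.04 0.   0.04] w 0.0856 q [ 0.27  0.33  1.5   0.    1.31 -0.35]
total units: shift [-0.086  0.04   2.355] turn z 0.033
[333.5 186.7]
```

View pics/s1.png

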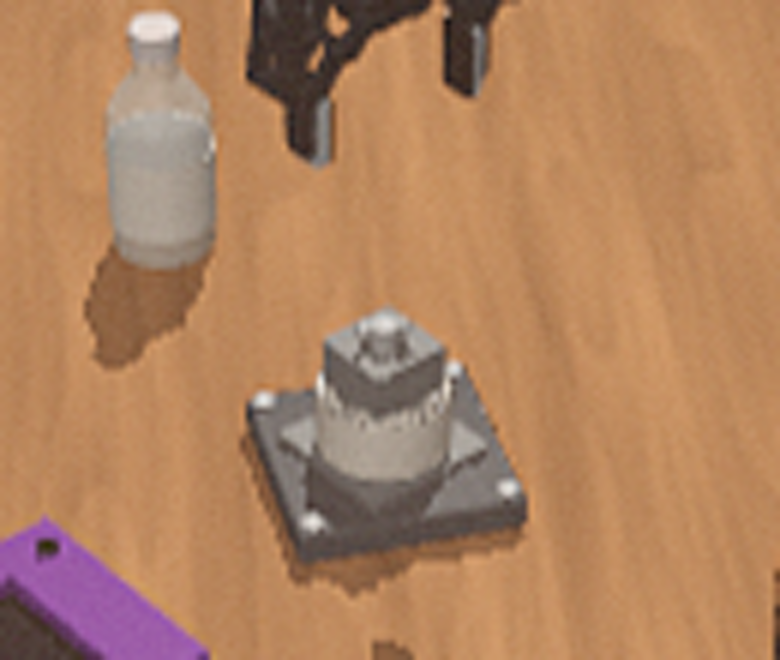

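The side crop shows the collar top centre at (384,345), which is pixel (333.6,187.1). The top-view estimate predicts (333.5,186.7), so they agree. I descend and grip.

Call:
apply_moves(commands=[-0.04,0.02,0.7,0,0,0.03,-0.04,0.02,0.8,0,0,0,0,0,0.8,0,0,0,0,0,0.8,0,0,0,0,0,0.7,0,0,0,0,0,0.5,0,0,0,0,0,0.2,0,0,0,0,0,0,0,0,0,0,0,0,0,0,0])

```text
clock: 3.35
position: [0.5564, 0.2229, 0.0674]
ee_rot: [-0.0, 0.953, 0.302, 0.001]
contact_force: [-0.4, 0.7, -0.6]
width: 0.0854
```

```bash
python3 -c "
from h import *
goto([.5555,.2217,.06],35)"
```

```text
clock 3.35 pos [0.5564 0.2229 0.0674] yaw 35.15 tilt [ 0.002  0.001 -1.   ] F [-0.4  0.7 -0.6] M [-0.02 -0.01 -0.02] w 0.0854 q [ 0.26  0.44  1.69  0.    1.01 -0.35]
total units: shift [-0.048  0.015  0.245] turn z 0.017
```

Call:
apply_moves(commands=[-0.04,0.01,0.2,0,0,0,0,0,0,0,0,0,0,0,0,0,0,0])

```text
clock: 3.65
position: [0.5552, 0.2212, 0.0605]
ee_rot: [-0.0, 0.953, 0.302, 0.0]
contact_force: [-0.4, -1.1, 0.1]
width: 0.0852
```

Call:
apply_moves(commands=[0,0,0,0,0,0,0,0,0,0,0,0,0,0,0,0,0,0,0,0,0,0,0,0,0,0,0,0,0,0,0,0,0,0,0,0,0,0,0,0,0,0], jaw=-1, newtons=45)

```text
clock: 4.35
position: [0.5557, 0.2214, 0.0607]
ee_rot: [-0.0, 0.953, 0.302, 0.001]
contact_force: [0.9, 0.9, 2.8]
width: 0.0434
```

```bash
python3 -c "
from h import *
goto([.5555,.2217,.06],35)"
```

```text
clock 4.35 pos [0.5557 0.2214 0.0607] yaw 35.11 tilt [ 0.001  0.    -1.   ] F [0.9 0.9 2.8] M [ 0.01 -0.03 -0.02] w 0.0434 q [ 0.26  0.45  1.7   0.    1.   -0.35]
total units: shift [-0.001 -0.013  0.024] turn z 0.012
```

Call:
apply_moves(commands=[0,0,0,0,0,-0.5,0,0,0,0,0,-0.7,0,0,0,0,0,-0.7,0,0,0,0,0,-0.7,0,0,0,0,0,-0.7,0,0,0,0,0,-0.7,0,0,0,0,0,-0.7,0,0,0,0,0,-0.7,0,0,0,0,0,-0.7,0,0,0,0,0,-0.6,0,0,0,0,0,-0.4,0,0,0,0,0,0,0,0,0,0,0,0])

```text
clock: 5.65
position: [0.5554, 0.2216, 0.0607]
ee_rot: [0.0, 0.669, 0.744, 0.001]
contact_force: [0.4, 0.8, 4.7]
width: 0.0432
```

```bash
python3 -c "
from h import *
goto([.5555,.2217,.075],96)
d=img('top');e=img('side')
cv2.imwrite('pics/c3.png',np.hstack([crop(d,208,190,70,70,5),crop(e,298,150,70,70,5)]))"
```

```text
clock 5.65 pos [0.5554 0.2216 0.0607] yaw 96.06 tilt [ 0.001  0.001 -1.   ] F [0.4 0.8 4.7] M [0.32 0.03 0.14] w 0.0432 q [ 0.26  0.45  1.7   0.    1.   -1.41]
total units: shift [ 0.003  0.004 -0.476] turn z 0.008
```

View pics/c3.png

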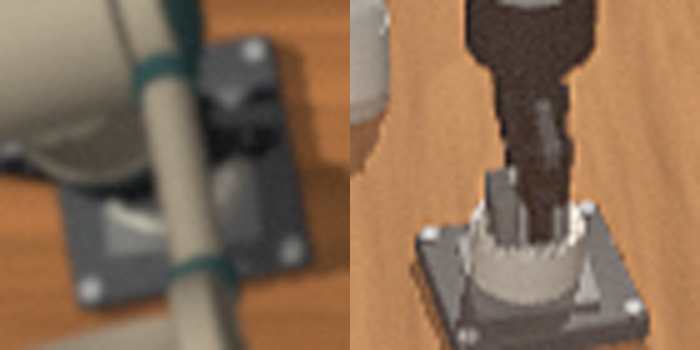

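The side crop shows the collar at (510,210) turned along with the fingers; the top view is hidden by the arm. I make a gentle test lift of 15 mm, which goes past the 5 mm gap under the bar.

Call:
apply_moves(commands=[0,0,-0.06,0,0,0,0,0,-0.06,0,0,0,0,0,-0.06,0,0,0,0,0,-0.06,0,0,0,0,0,-0.06,0,0,0,0,0,0,0,0,0])

```text
clock: 6.35
position: [0.5546, 0.2214, 0.0693]
ee_rot: [-0.001, 0.668, 0.744, -0.0]
contact_force: [-0.9, 4.6, -3.0]
width: 0.0434
```

```bash
python3 -c "
from h import *
goto([.5555,.2217,.17],96)"
```

```text
clock 6.35 pos [0.5546 0.2214 0.0693] yaw 96.12 tilt [-0.001  0.    -1.   ] F [-0.9  4.6 -3. ] M [0.53 0.21 0.03] w 0.0434 q [ 0.26  0.44  1.69  0.    1.02 -1.41]
total units: shift [ 0.007  0.027 -3.357] turn z 0.014
```

Call:
apply_moves(commands=[0.03,0,-0.1,0,0,0,0,0,-0.1,0,0,0,0,0,-0.1,0,0,0,0,0,0,0,0,0])

```text
clock: 6.75
position: [0.5558, 0.2217, 0.0792]
ee_rot: [0.001, 0.668, 0.744, 0.0]
contact_force: [1.0, -0.3, -2.5]
width: 0.0431
```

```bash
python3 -c "
from h import *
goto([.5555,.2217,.17],96)"
```

```text
clock 6.75 pos [0.5558 0.2217 0.0792] yaw 96.14 tilt [ 0.002 -0.    -1.   ] F [ 1.  -0.3 -2.5] M [ 0.   -0.04  0.05] w 0.0431 q [ 0.26  0.43  1.67 -0.    1.04 -1.41]
total units: shift [-1.000e-03 -4.000e-03 -3.028e+00] turn z 0.016
```

Free, and carrying only its own weight. I lift it clear of the spindle, then plan the transfer.

Call:
apply_moves(commands=[0,0,-0.3,0,0,0,0,0,-0.4,0,0,0,0,0,-0.5,0,0,0,0,0,-0.6,0,0,0,0,0,-0.7,0,0,0,0,0,-0.7,0,0,0,0,0,-0.6,0,0,0,0,0,-0.3,0,0,0,0,0,0,0,0,0])

```text
clock: 7.65
position: [0.556, 0.2223, 0.2035]
ee_rot: [0.001, 0.668, 0.744, 0.002]
contact_force: [0.6, -0.7, -2.6]
width: 0.0433
```

```bash
python3 -c "
from h import *
goto([.4826,-.197,.19],117.2);goto([.4826,-.197,.19],27.2)"
```

```text
clock 7.65 pos [0.556  0.2223 0.2035] yaw 96.13 tilt [ 0.004  0.001 -1.   ] F [ 0.6 -0.7 -2.6] M [ 0.06 -0.03  0.03] w 0.0433 q [ 0.26  0.33  1.5  -0.    1.31 -1.41]
total units: shift [-13.636  -3.928   0.426] turn z -2.452
clock 7.65 pos [0.556  0.2223 0.2035] yaw 96.13 tilt [ 0.004  0.001 -1.   ] F [ 0.6 -0.7 -2.6] M [ 0.06 -0.03  0.03] w 0.0433 q [ 0.26  0.33  1.5  -0.    1.31 -1.41]
total units: shift [-13.636  -3.928   0.426] turn z 8.02
```

Call:
apply_moves(commands=[-0.4,-0.12,0,0,0,0,-0.7,-0.2,0,0,0,0,-0.9,-0.26,0,0,0,0,-0.9,-0.26,0,0,0,0,-0.9,-0.26,0,0,0,0,-0.9,-0.26,0,0,0,0,-0.9,-0.26,0,0,0,0,-0.9,-0.26,0,0,0,0,-0.9,-0.26,0,0,0,0,-0.9,-0.26,0,0,0,0,-0.9,-0.26,0,0,0,0,-0.9,-0.26,0,0,0,0,-0.9,-0.26,0,0,0,0,-0.9,-0.26,0,0,0,0,-0.9,-0.26,0,0,0,0,-0.6,-0.18,0,0,0,0,-0.2,-0.06,0,0,0,0,0,0,0,0,0,0])

```text
clock: 9.45
position: [0.48, -0.1966, 0.2003]
ee_rot: [-0.001, 0.669, 0.743, -0.0]
contact_force: [0.6, 1.4, -2.2]
width: 0.043
```

Call:
apply_moves(commands=[0,0,0,0,0,0.5,0,0,0,0,0,0.8,0,0,0,0,0,0.8,0,0,0,0,0,0.8,0,0,0,0,0,0.8,0,0,0,0,0,0.8,0,0,0,0,0,0.8,0,0,0,0,0,0.8,0,0,0,0,0,0.8,0,0,0,0,0,0.7,0,0,0,0,0,0.4,0,0,0,0,0,0,0,0,0,0,0,0])

```text
clock: 10.75
position: [0.481, -0.1952, 0.2011]
ee_rot: [-0.0, 0.971, 0.238, -0.0]
contact_force: [0.1, -0.2, -2.9]
width: 0.0433
```

```bash
python3 -c "
from h import *
goto([.4826,-.197,.09],27.2)
print('base now at tcp-0.0407')"
```

```text
clock 10.75 pos [ 0.481  -0.1952  0.2011] yaw 27.51 tilt [-0.     0.001 -1.   ] F [ 0.1 -0.2 -2.9] M [-0.02 -0.02  0.  ] w 0.0433 q [-0.52  0.21  1.67  0.    1.26 -1.  ]
total units: shift [0.021 0.083 3.702] turn z 0.036
base now at tcp-0.0407
```

Call:
apply_moves(commands=[0.02,0.08,0.5,0,0,0.036,0,0,0.7,0,0,0,0,0,0.8,0,0,0,0,0,0.8,0,0,0,0,0,0.7,0,0,0,0,0,0.3,0,0,0,0,0,0,0,0,0,0,0,0,0,0,0])

```text
clock: 11.55
position: [0.4834, -0.1982, 0.088]
ee_rot: [0.0, 0.972, 0.234, 0.001]
contact_force: [0.5, 0.3, -1.6]
width: 0.0431
```

```bash
python3 - <<'E'
from h import *
goto([.4826,-.197,.0587],27.2)
e=img('side');d=img('top')
cv2.imwrite('pics/c4.png',np.hstack([crop(e,270,240,100,115,5),cv2.copyMakeBorder(crop(d,366,200,96,100,3),0,275,0,0,cv2.BORDER_CONSTANT)]))
c=np.array([.4826,-.197]);a=np.radians(27.2);u=np.array([np.cos(a),np.sin(a)]);v=np.array([-u[1],u[0]])
s=manip.get_state();p=s["position"]
for i,j in((1,1),(1,-1),(-1,-1),(-1,1)):
  f=lambda q:((q-[270,240]+.5)*5-.5).round(0)
  print(i,j,"bay rim",f(pix(e,[*(c+.04*(i*u+j*v)),.028])),"plate",f(pix(e,[*(p[:2]+.038*(i*u+j*v)),p[2]-.0407])))
E
```

```text
clock 11.55 pos [ 0.4834 -0.1982  0.088 ] yaw 27.09 tilt [ 0.001 -0.001 -1.   ] F [ 0.5  0.3 -1.6] M [-0.07  0.01 -0.03] w 0.0431 q [-0.52  0.32  1.83  0.    0.99 -1.  ]
total units: shift [-0.006 -0.05   0.975] turn z -0.013
1 1 bay rim [269. 262.] plate [270. 242.]
1 -1 bay rim [353. 366.] plate [350. 341.]
-1 -1 bay rim [213. 434.] plate [215. 406.]
-1 1 bay rim [132. 325.] plate [138. 302.]
```

View pics/c4.png

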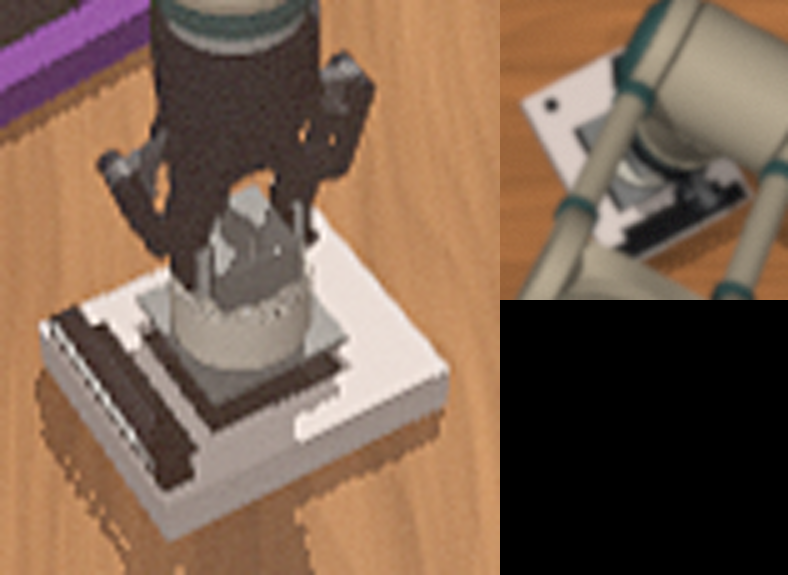

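```bash
python3 - <<'E'
from h import *
e=img('side');d=img('top')
c=np.array([.4826,-.197]);a=np.radians(27.2);u=np.array([np.cos(a),np.sin(a)]);v=np.array([-u[1],u[0]])
for i,j in((1,1),(1,-1),(-1,-1),(-1,1)):
  P=c+.08*i*u+.065*j*v
  print(i,j,"side",((pix(e,[*P,.028])-[270,240]+.5)*5-.5).round(0),((pix(e,[*P,.0])-[270,240]+.5)*5-.5).round(0),"top c2:",((pix(d,[*P,.028])-[368,205]+.5)*6-.5).round(0))
E
```

```text
1 1 side [310. 201.] [310. 238.] top c2: [ 31. 174.]
1 -1 side [449. 367.] [447. 403.] top c2: [305.  26.]
-1 -1 side [165. 505.] [168. 541.] top c2: [494. 365.]
-1 1 side [ 38. 324.] [ 42. 360.] top c2: [218. 516.]
```

The predicted dispenser corners match both views within about 1 mm: side (448,370), (172,540) and (40,325). The held plate's corners also match, at (138,300) and (215,405). I lower it slowly.

Call:
apply_moves(commands=[0,-0.03,0.15,0,0,0,0,0,0.15,0,0,0,0,0,0.15,0,0,0,0,0,0.1,0,0,0,0,0,0.1,0,0,0,0,0,0.1,0,0,0,0,0,0,0,0,0,0,0,0,0,0,0])

```text
clock: 12.55
position: [0.4824, -0.1972, 0.0647]
ee_rot: [-0.0, 0.972, 0.234, -0.0]
contact_force: [-0.8, -0.0, -3.0]
width: 0.0434
```

```bash
python3 -c "
from h import *
goto([.4826,-.197,.0587],27.2)"
```

```text
clock 12.55 pos [ 0.4824 -0.1972  0.0647] yaw 27.06 tilt [-0.  0. -1.] F [-0.8 -0.  -3. ] M [ 0.06 -0.04  0.03] w 0.0434 q [-0.52  0.35  1.86  0.    0.93 -0.99]
total units: shift [ 0.01  -0.003  0.201] turn z -0.016
```

Underside is 4 mm below the rim with no contact force, so it's in the bay. I go on to the floor.

Call:
apply_moves(commands=[0,0,0.05,0,0,0,0,0,0.05,0,0,0,0,0,0.05,0,0,0,0,0,0.04,0,0,0,0,0,0,0,0,0,0,0,0,0,0,0])

```text
clock: 13.15
position: [0.4823, -0.1972, 0.059]
ee_rot: [-0.0, 0.972, 0.234, -0.0]
contact_force: [0.1, -0.4, -2.0]
width: 0.0431
```

```bash
python3 -c "
from h import *
goto([.4826,-.197,.0587],27.2)"
```

```text
clock 13.15 pos [ 0.4823 -0.1972  0.059 ] yaw 27.06 tilt [-0.  0. -1.] F [ 0.1 -0.4 -2. ] M [ 0.    0.01 -0.09] w 0.0431 q [-0.52  0.35  1.87  0.    0.92 -0.99]
total units: shift [ 0.011 -0.002  0.011] turn z -0.016
```

Still carrying its own weight, so I inch down until the floor takes it.

Call:
apply_moves(commands=[0,0,0.03,0,0,0,0,0,0.02,0,0,0,0,0,0,0,0,0])

```text
clock: 13.45
position: [0.4825, -0.1973, 0.0587]
ee_rot: [0.0, 0.972, 0.234, 0.0]
contact_force: [-2.6, 0.8, 6.2]
width: 0.0434
```

```bash
python3 -c "
from h import *
goto([.4826,-.197,.0587],27.2)"
```

```text
clock 13.45 pos [ 0.4825 -0.1973  0.0587] yaw 27.07 tilt [ 0.001 -0.    -1.   ] F [-2.6  0.8  6.2] M [0.16 0.31 0.02] w 0.0434 q [-0.52  0.35  1.87  0.    0.92 -0.99]
total units: shift [ 0.008 -0.007 -0.001] turn z -0.016
```

The floor now takes the load (+6 N) at exactly the expected height of 0.0587. I release and retreat.

Call:
apply_moves(commands=[0,0,0,0,0,0,0,0,0,0,0,0,0,0,0,0,0,0,0,0,0,0,0,0,0,0,0,0,0,0,0,0,0,0,0,0,0,0,0,0,0,0], jaw=1)

```text
clock: 14.15
position: [0.4823, -0.1972, 0.0575]
ee_rot: [-0.0, 0.972, 0.234, -0.0]
contact_force: [0.3, -0.4, 0.1]
width: 0.0853
```

Call:
apply_moves(commands=[0,0,-0.2,0,0,0,0,0,-0.4,0,0,0,0,0,-0.8,0,0,0,0,0,-1,0,0,0,0,0,-1,0,0,0,0,0,-1,0,0,0,0,0,-1,0,0,0,-0.9,-0.4,0,0,0,0,-0.9,-0.4,0,0,0,0,-0.9,-0.4,0,0,0,0,-0.9,-0.4,0,0,0,0,-0.9,-0.4,0,0,0,0,-0.5,-0.2,0,0,0,0,0,0,0,0,0,0,0,0,0,0,0,0])

```text
clock: 15.65
position: [0.3193, -0.207, 0.2206]
ee_rot: [0.001, 0.972, 0.234, 0.001]
contact_force: [-0.0, 0.3, 0.5]
width: 0.0852
```

```bash
python3 - <<'E'
from h import *
goto([.4826,-.197,.0587],27.2)
e=img('side');d=img('top')
c=np.array([.4826,-.197]);a=np.radians(27.2);u=np.array([np.cos(a),np.sin(a)]);v=np.array([-u[1],u[0]])
cv2.imwrite('pics/c5.png',np.hstack([crop(e,270,265,100,95,4),crop(d,364,200,100,95,4)]))
for i,j in((1,1),(1,-1),(-1,-1),(-1,1)):
  P=[*(c+.022*(i*u+j*v)),.084];Q=[*(c+.038*(i*u+j*v)),.023]
  print("collar/plate side",((pix(e,P)-[270,265]+.5)*4-.5).round(),((pix(e,Q)-[270,265]+.5)*4-.5).round(),"top",((pix(d,P)-[364,200]+.5)*4+[399.5,-.5]).round(),((pix(d,Q)-[364,200]+.5)*4+[399.5,-.5]).round())
E
```

```text
clock 15.65 pos [ 0.3193 -0.207   0.2206] yaw 27.01 tilt [ 0.002 -0.001 -1.   ] F [-0.   0.3  0.5] M [-0.   -0.03  0.02] w 0.0852 q [-0.76 -0.02  1.89  0.    1.27 -1.23]
total units: shift [4.994 2.164 5.407] turn z -0.022
collar/plate side [204.  79.] [214. 118.] top [552. 176.] [506. 175.]
collar/plate side [242. 126.] [278. 197.] top [617. 141.] [613. 118.]
collar/plate side [178. 155.] [171. 249.] top [653. 206.] [673. 225.]
collar/plate side [142. 107.] [110. 166.] top [588. 241.] [566. 283.]
```

View pics/c5.png

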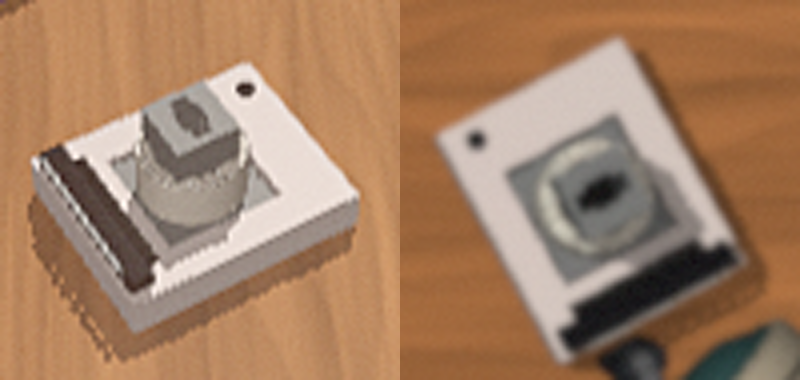

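The roll sits square inside the bay. The collar corners at (204,80), (242,126) and (142,107) in the side crop match those predicted for a fully seated roll. The phone, gel and mask box were never approached.

```bash
python3 -c "
from rig import manip
print(manip.sign_off())"
```

```text
the job is handed in; nothing more can be done
None
```

The label roll is in the white dispenser's bay, flat and fully home. I let go of it and handed the job in at about 16 s on the robot clock, against the 51 s limit.

- **Freeing it:** I gripped the collar and turned the roll 61° anticlockwise. A gentle test lift past the bar showed 4.6 N of sideways force. A 1 mm shift cleared that, and the roll came up carrying only its own weight.
- **Placing it:** I lowered it in small steps. It touched the bay floor with about 6 N, at exactly the expected tool height of 58.7 mm.
- **Last checks:** after release, the force read about zero with the gripper open and clear of the roll. In both camera views the collar and base plate match the predicted fully seated pose to within about 1 mm.
- **Not checked:** I did not measure the phone, gel bottle or mask box again at the end. The moves kept well clear of them, and no unexpected force showed up.

No checks failed or disagreed.

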